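Check the photometer with its bayonet reference source

ROBOT

A 7-joint arm with a two-finger parallel gripper is mounted at the origin on a cart in front of the work surface, level with it; the furniture and walls round the work are solid. World frame = base frame: x ahead of the robot, y to its left, z up, the work surface at z = 0. Lengths are in m, angles in rad, forces in N, time in s.
With the tool pointing down it reaches from about 0.35 to 0.9 m from the base axis. Payload 8.1 kg.
Tool frame: the origin (TCP) lies where the fingers leave the gripper's body, on its centre line; the fingertips stand 66 mm ahead of it and the grasp point (between the pads) lies 47 mm ahead of it; z points along the fingers, y is the line along which they close (so a half turn about z gives the same grasp; the last joint's range is limited). The gripper opens to 92 mm and grips with 3 to 60 N. Pads are 19 mm wide; open, the fingers measure 130 mm over their backs; the gripper's body (75 mm by 190 mm) begins 47 mm behind the grasp point.
Start: joints at [1.018, 0.434, 0.025, 1.573, -0.012, 1.134, -0.075], TCP at [0.272, -0.563, 0.292] pointing down, gripper open.
Joint ranges: [-2.62, 2.62], [-0.44, 2.09], [-1.27, 1.32], [0.08, 2.57], [-1.32, 4.46], [0.12, 2], [-2.74, 2.74]. Speed limits (rad/s): [2.22, 2.22, 3.01, 3.01, 3.14, 3.14, 3.14].

INTERFACE

Orientations are given as a rotation vector (axis times angle).
In Python, from cell import arm gives the robot as it stands.
- The arm moves only by the tool send_rows, never from a script. Its argument "motion" is text: rows parted by semicolons, each of 7 numbers parted by spaces: the closure, from 0 (fully open) to 1 (shut), then the shift along the world's x, y, z in m, then the turn, a rotation vector about the world's x, y, z in degrees. A call has 1 to 5 rows; each row shifts and turns the commanded pose from where the row before left it; what a row does not reach is not made up. A row lasts 1/8 s, in which the tool goes at most 62.5 mm and 10.7 degrees, less where a joint would pass 70% of its speed; a pose out of reach is approached as far as the arm can. A call is refused whole if a number of a shift passes 0.0625 or a number of a turn 10.7, either way. A call with a gripper value outside its range is refused whole. The fingers move at their own pace and stop on an object; "force" is the grip in N (left out, the last holds). Time passes only in rows, so rows that do not move let the fingers close. It gives the time, the measured TCP pose, the force, the opening and the grip force at its end, in the units of the state.
- arm.observe(): the state, without advancing time (a new reading comes with each control period).
- arm.get_image(name): name is "scene" or "top" or "wrist"; returns (picture, depth): 480x640x3 uint8, blue, green, red; 480x640 float32, m along the optical axis (not along the pixel's ray), 0 where there is no reading.
- arm.camera_model(name): a dict with "fx", "fy", "cx", "cy" (pixels), "view" (4x4, takes a point from world to camera coordinates). Camera axes: x right, y down, z forward; pixel columns grow to the right and rows downward; lengths in m; the calibration is good to about 2 mm. A picture is of the moment at which its call begins: read the wrist's pose just before it. camera_model takes no time and is no camera call; for the wrist camera it gives the pose at the moment of the call.
- arm.sign_off(): hands the job in; it is judged then, once.
The state is a dict: "clock": time; "joints": joint angles; "dq": joint speeds; "joint_efforts": joint torques, N m; "position": TCP position; "ee_rot": TCP orientation; "force": force on the tool from outside, world axes, zero at the start; "ft_torque": the same for the moment, N m; "width": opening from 0.0 (shut) to 1.0 (fully open); "gripper_force": force on a finger pad.
Only numpy, scipy, OpenCV 4.12 (cv2) and the standard library are available. Lean on these libraries where they do the work, as an engineer would, in place of code of your own. Each camera call takes 0.05 s, during which the arm holds its last target. There are 200 camera calls.

TASK

Check the bench photometer with its reference light source. First slide the black attenuator cap along its track until its white line is level with the yellow mark and leave it there; only then lift the blue reference source out of its storage cup, lower it with its two pins into the slots of the round port, push it fully home against the spring and twist it clockwise (seen from above) about a quarter turn to the stop, which opens the shutter. The shutter spring turns it back if it is let go, so finish while still gripping it, seated and turned, and leave the other things on the bench undisturbed.

Things in the scene. Friction and masses are not known exactly. Their poses are not given: they have to be found in the camera images.
- photometer: White bench photometer fixed to the worktop, 280 mm wide (its y), 170 mm deep (its x), dark flat deck 70 mm above the worktop. Origin: centre of its underside; x points to its back, y to its left, z up. A display console, top 102 mm above the worktop, fills the back of the deck from x = +46 mm. The port is on the right of the deck, the attenuator on the left.
- port (a point): Centre of the port's mouth, top of its grey steel collar (74 mm across, 24 mm above the deck); axes as the photometer's. Bore 44 mm wide. Two slots, 10 mm wide, out to 29 mm from the centre, cut the 6 mm thick lip at front and back (along x, white dots beside them); below the lip the pins can travel clockwise. Fully in, the source's flange lies on the collar and its nose is 22 mm below this point.
- shutter (a joint): Shutter ring inside the port, turned clockwise (seen from above) by the source's pins: 0 = shut, 1.40 rad = stop, fully open (red dots on the collar, pins across the photometer). The pins have about 0.1 rad of play before they begin to turn it, so the source turns about 1.5 rad in all. Return spring: 0.19 N m at 0, 0.30 N m at the stop.
- attenuator (a joint): Position of the attenuator cap along its track in m: 0 = right end, 0.060 = left end (towards the photometer's +y). The yellow mark is at 0.042. It stays where it is left; about 1.5 N moves it.
- attenuator_cap (a point): Centre of the top of the black attenuator cap (26 mm along the photometer's x, 14 mm along y, 22 mm high, top 24 mm above the deck, 94 mm above the worktop) with a white line across its middle along x; free deck on all sides. Axes as the photometer's.
- attenuator_mark (a point): Where attenuator_cap is when the cap's white line is level with the yellow mark painted across the track on the deck (same height as the cap's top).
- reference_source: Blue and silver light source, 72 mm tall, 0.12 to 0.21 kg, upright in its cup. Origin: centre of the nose's underside; z up, x along its two pins. Nose 40 mm wide, foot chamfered. Steel pins 6 mm thick, centre 10 mm above the origin, reach 27 mm from the axis. Black flange 62 mm wide at 22 to 26 mm; above it to 72 mm the blue grip, 44 mm along x, 30 mm along y, flat sides. Both ways round fit.
- storage_cup: Grey round storage cup fixed to the worktop, 72 mm outside diameter, 22 mm high, inner floor 3 mm above the worktop, bore 60 mm; the source stands in it. Origin: centre of its underside.
- amber_bottle: Amber reagent bottle with black cap, diameter 57 mm, 115 mm tall; origin centre of its underside. A bystander.
- white_bottle: White plastic bottle, diameter 52 mm, 98 mm tall; origin centre of its underside. A bystander.
- beaker: Clear beaker, its lower half blue, diameter 56 mm, 71 mm tall; origin centre of its underside. A bystander.
- filter_capsule: Blue filter capsule, diameter 43 mm, 34 mm tall; origin centre of its underside. A bystander.
- petri_dish: Petri dish, diameter 60 mm, 15 mm tall; origin centre of its underside. A bystander.
- ejector_pad (a point): Top of the sprung brass ejector pad in the bore, 28 mm wide, 10 mm below the port's mouth at rest. It pushes the source's nose up, with 3 N at first and 8 N when fully in. A turned source that is not pushed down rises 3 mm until its pins meet the lip, and the lip keeps it in.
There are look-alikes about, which are no part of the job. There is more than one size of the reference_source; the job needs the smallest.

How it is judged:
On the way, in this order (a step that is already met when the one before it is completed fails the run):
1. the attenuator cap stands at the yellow mark (within 4 mm) while the shutter is shut and the source is not yet in the port (value of joint attenuator between 0.038 and 0.046 m and value of joint shutter below 0.1 rad and horizontal distance between reference_source and port above 0.05 m), for 0.2 s.
2. the source is pushed into the port, pins below the lip (z of reference_source in the frame of port below -0.0165 m and horizontal distance between reference_source and port below 0.005 m), for 0.1 s.
3. the source is twisted clockwise and the shutter is open (value of joint shutter above 1.15 rad), for 0.2 s.
At the end, for the whole second after the job is handed in: The robot still grips the source (over 3 N), upright within 0.1 rad, centred in the port within 5 mm, nose at least 16.5 mm below its mouth (pins under the lip), at rest; the shutter is open by over 1.15 rad; the attenuator is within 4 mm of the yellow mark (all of step 2 and value of joint shutter above 1.15 rad and angle between reference_source's own z axis and vertical below 0.1 rad and contact force between the fingers and reference_source above 3 N and linear speed of reference_source below 0.02 m/s and value of joint attenuator between 0.038 and 0.046 m); the arm keeps its last pose, push and grip.
It fails at once if the shutter is opened (over 0.25 rad) while the attenuator is off the yellow mark (value of joint shutter above 0.25 rad and (value of joint attenuator below 0.037 m or value of joint attenuator above 0.047 m)).
It fails at once if the reference source is tipped over (angle between reference_source's own z axis and vertical above 0.8 rad).
It fails at once if a bystander is displaced by more than 20 mm (distance of any of amber_bottle, white_bottle, beaker, filter_capsule, petri_dish from where it was at the start of the episode above 0.02 m).
It also fails if it takes over 61 s, if anything falls off the work surface, if the arm or the gripper's body presses on something with over 40 N, if the wrist force passes 120 N, or if a joint passes its speed limit or range.

## Working session

There is one attempt and no reset: what is moved stays moved. The work goes in short steps, Python scripts to look and compute and a tool call to move; the robot and the scene stay as the last step left them, time stands still between calls to the robot, and variables do not carry over. Pictures are saved under pics/ and viewed, at most 10 in all, crops included, and the job is handed in when it is done.

Besides the shell and the picture viewer there is one more tool, called after ">>>" as name(argument=value, ...) on one line, values as JSON. send_rows: Moves the arm, as the interface text tells. Its arguments: {"type":"object","properties":{"motion":{"type":"string"},"force":{"type":"number"}},"required":["motion"]}

```bash
mkdir -p pics; ls; cat > h.py <<'E'
from cell import arm
import numpy as np, cv2
def grab(n):
    m=arm.camera_model(n); p,d=arm.get_image(n); np.savez('last_%s.npz'%n,p=p,d=d,view=m['view'],k=[m['fx'],m['fy'],m['cx'],m['cy']]); return p,d,m
def load(n):
    z=np.load('last_%s.npz'%n); return z['p'],z['d'],z['view'],z['k']
def world(n):
    p,d,V,k=load(n); v,u=np.mgrid[:480,:640]
    c=np.stack([(u-k[2])/k[0]*d,(v-k[3])/k[1]*d,d,np.ones_like(d)],-1)
    w=c@np.linalg.inv(V).T; w[d==0]=np.nan
    return p,w[...,:3]
def atz(n,u,v,z):
    p,d,V,k=load(n); I=np.linalg.inv(V); r=I[:3,:3]@[(u-k[2])/k[0],(v-k[3])/k[1],1]; o=I[:3,3]
    return o+r*(z-o[2])/r[2]
E
python3 - <<'E'
from h import *
for n in('scene','top'):
    p,d,m=grab(n); cv2.imwrite('pics/%s0.png'%n,p); print(n,np.linalg.inv(m['view']).round(3),m['fx'])
print(arm.observe())
E
```

```text
pics
scene [[-0.863 -0.263  0.432 -0.036]
 [-0.505  0.451 -0.736  0.839]
 [-0.001 -0.853 -0.522  0.755]
 [ 0.     0.     0.     1.   ]] 493.7201039752884
top [[-2.000e-03 -9.900e-01  1.380e-01  3.340e-01]
 [-1.000e+00  1.000e-03 -1.000e-03 -8.500e-02]
 [ 1.000e-03 -1.380e-01 -9.900e-01  1.306e+00]
 [ 0.000e+00  0.000e+00  0.000e+00  1.000e+00]] 433.85869374161496
{'clock': 0.1, 'joints': array([ 1.01838098,  0.43514477,  0.02496981,  1.57396874, -0.01159452,
        1.13397758, -0.07507473]), 'dq': array([-1.63900812e-05, -1.42410136e-03,  1.25260175e-03, -9.30650652e-04,
        3.38438283e-04, -2.52620153e-03, -9.46436326e-04]), 'joint_efforts': array([ 2.88197247e-03, -6.69126105e+01,  9.87674631e-01, -3.15145540e+01,
       -6.05952716e-02,  3.74077843e-02,  5.67723498e-05]), 'position': array([ 0.27156258, -0.56253916,  0.29154309]), 'ee_rot': array([-3.06123104e+00, -7.00281753e-01,  6.66564386e-04]), 'force': array([0.20684047, 0.59864272, 0.03428675]), 'ft_torque': array([ 0.02050572, -0.01481414,  0.03383221]), 'gripper_force': 0.0, 'width': 0.9986379230625095}
```

View pics/top0.png

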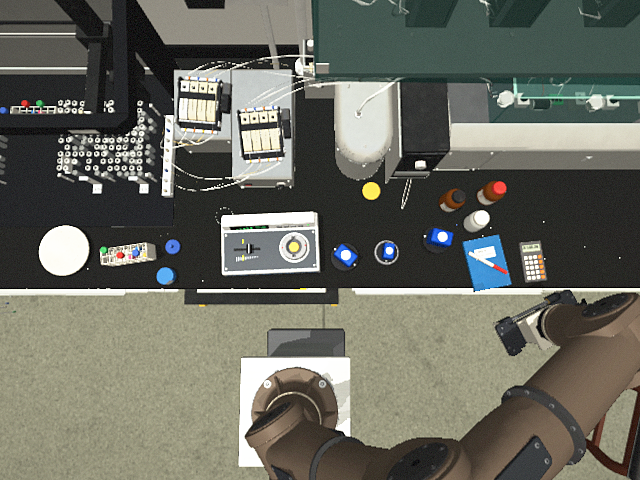

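View pics/scene0.png

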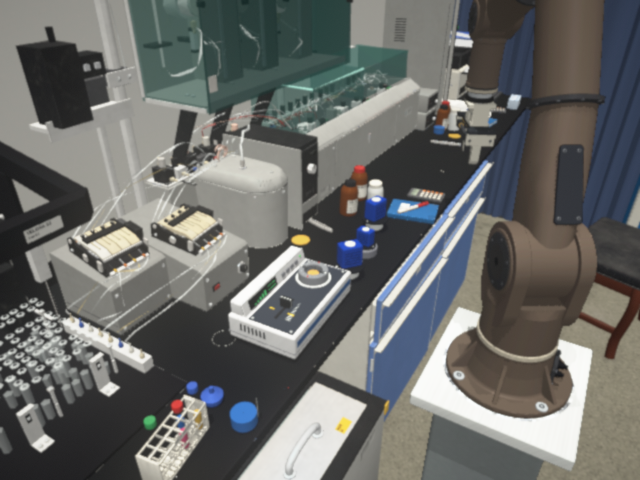

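Top picture: the photometer is centred near (270,243), with its port at (294,246) and the attenuator cap near (249,248). Sources that could be confused with the right one are at (345,255), (387,251) and (438,237). The middle one looks smallest and stands in a ringed cup. I'll check it with a crop and sizes.

```bash
python3 - <<'E'
from h import *
p,w=world('top')
a=cv2.resize(p[205:285,215:335],None,fx=6.6,fy=6.6,interpolation=cv2.INTER_CUBIC)[:,:790]
b=cv2.resize(p[220:280,325:465],None,fx=5.6,fy=5.6,interpolation=cv2.INTER_CUBIC)[:,:790]
im=np.zeros((528+0,790,3),np.uint8); a=cv2.resize(a,(500,333)); b=cv2.resize(b,(600,257))
im=np.zeros((595,610,3),np.uint8); im[:333,:500]=a; im[335:592,:600]=b
cv2.imwrite('pics/c1.png',im)
hsv=cv2.cvtColor(p,cv2.COLOR_BGR2HSV)
m=((hsv[...,0]>100)&(hsv[...,0]<130)&(hsv[...,1]>150)&(hsv[...,2]>60)).astype(np.uint8)
for u,v in((345,255),(387,251),(438,237)):
    s=(slice(v-22,v+22),slice(u-21,u+21)); P=w[s]; z=P[...,2]; ok=np.isfinite(z)
    ztop=np.nanpercentile(z[m[s]>0],90)
    t=P[ok&(abs(z-ztop)<.006)]
    r=cv2.minAreaRect((t[:,:2]*1000).astype(np.float32))
    print(u,v,'ztop',ztop.round(4),'rect',r,len(t),'median',np.median(t,0))
z=w[...,2]; s=(slice(205,285),slice(215,330))
P=w[s].reshape(-1,3); 
for lo,hi in((.062,.076),(.088,.098),(.098,.108)):
    t=P[(P[:,2]>lo)&(P[:,2]<hi)]; print(lo,len(t),cv2.minAreaRect((t[:,:2]*1000).astype(np.float32)),t[:,2].mean())
for u,v in((294,246),(249,248)): print(w[v-3:v+4:3,u-3:u+4:3].round(3).tolist())
E
```

```text
345 255 ztop 0.0984 rect ((442.09130859375, -143.77337646484375), (57.1751823425293, 39.863033294677734), 50.59638977050781) 258 median [ 0.44324779 -0.14346083  0.09665125]
387 251 ztop 0.0769 rect ((456.7527770996094, -268.5111083984375), (29.76756477355957, 43.07955551147461), 82.13168334960938) 148 median [ 0.45641885 -0.26859561  0.07504997]
438 237 ztop 0.0985 rect ((493.2730712890625, -414.9532470703125), (58.881866455078125, 39.486698150634766), 74.62896728515625) 266 median [ 0.49363349 -0.41428596  0.09634279]
0.062 3868 ((478.2386779785156, 72.60734558105469), (168.80674743652344, 280.8194580078125), 2.6141574382781982) 0.07039583638372142
0.088 537 ((495.44580078125, 74.11857604980469), (132.56268310546875, 261.0892333984375), 2.3946094512939453) 0.09377075444879307
0.098 1045 ((500.857421875, 74.0888442993164), (120.10236358642578, 260.17694091796875), 2.113741397857666) 0.1020015245533929
[[[0.476, 0.009, 0.086], [0.475, -0.0, 0.092], [0.476, -0.008, 0.085]], [[0.467, 0.008, 0.087], [0.468, 0.0, 0.081], [0.467, -0.009, 0.087]], [[0.459, 0.008, 0.087], [0.459, 0.0, 0.085], [0.459, -0.008, 0.082]]]
[[[0.469, 0.134, 0.094], [0.47, 0.126, 0.092], [0.472, 0.121, 0.071]], [[0.461, 0.134, 0.094], [0.461, 0.126, 0.095], [0.464, 0.122, 0.067]], [[0.452, 0.134, 0.095], [0.452, 0.125, 0.096], [0.454, 0.121, 0.073]]]
```

View pics/c1.png

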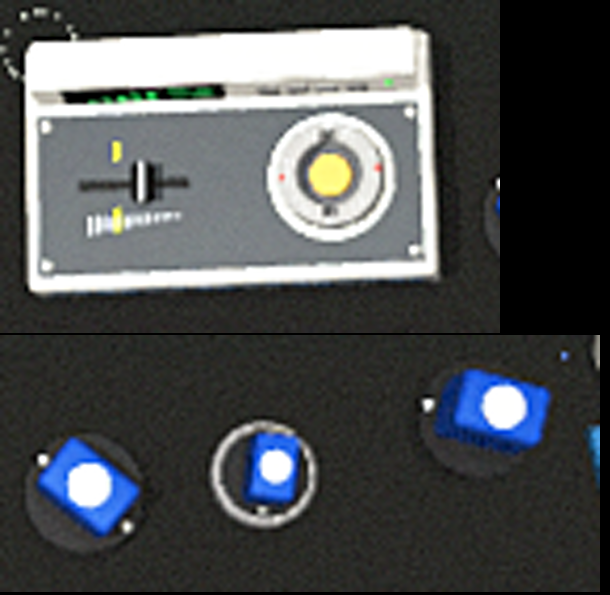

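The crop shows three blue sources. The middle one, crop (272,468), has a 30x43 mm grip with its top at 0.075 and stands in the grey ringed cup, so it is the right one. The other two are larger, with tops at 0.098. The cap's white line is at crop (141,182), right of the yellow marks at (116,150) and (117,219). I'll move above the photometer and look with the wrist camera.

>>> send_rows(motion="0.2 0.0125 0.053 0 0 0 5.55;0.2 0.0125 0.053 0 0 0 5.55;0.2 0.0125 0.053 0 0 0 5.55;0.3 0.0125 0.053 0 0 0 5.55;0.45 0.0125 0.053 0 0 0 5.55", force=15)

```text
clock: 0.72
position: [0.3343, -0.296, 0.2921]
ee_rot: [-2.803, -1.419, 0.0]
force: [1.7, 0.6, 0.5]
width: 0.639
gripper_force: 0.0
```

>>> send_rows(motion="0.45 0.0125 0.053 0 0 0 5.55;0.45 0.0125 0.053 0 0 0 5.55;0.45 0.0125 0.053 0 0 0 5.55;0.45 0.0125 0.053 0 0 0 5.55;0.45 0.0125 0.053 0 0 0 5.55")

```text
clock: 1.35
position: [0.3966, -0.0312, 0.2923]
ee_rot: [2.381, 2.049, 0.0]
force: [0.3, -0.6, -0.5]
width: 0.547
gripper_force: 0.0
```

>>> send_rows(motion="0.45 0.0125 0.053 0 0 0 5.55;0.45 0.0125 0.053 0 0 0 5.55;0.45 0 0 0 0 0 0;0.45 0 0 0 0 0 0")

```text
clock: 1.85
position: [0.4214, 0.0726, 0.2918]
ee_rot: [-2.175, -2.266, 0.002]
force: [0.4, 0.1, -0.7]
width: 0.55
gripper_force: 0.0
```

```bash
python3 - <<'E'
from h import *
print(arm.observe()['position'],arm.observe()['ee_rot'],arm.observe()['joints'].round(2))
p,d,m=grab('wrist'); cv2.imwrite('pics/w1.png',p); print(np.linalg.inv(m['view']).round(3),m['fx'])
E
```

```text
[0.42137848 0.07256264 0.29184619] [-2.17529955e+00 -2.26610012e+00  1.78954117e-03] [ 0.25  0.17 -0.61  1.98  0.11  1.02 -0.37]
[[ 0.999  0.04   0.009  0.42 ]
 [ 0.041 -0.964 -0.263  0.142]
 [-0.002  0.263 -0.965  0.385]
 [ 0.     0.     0.     1.   ]] 394.2203418030142
```

View pics/w1.png

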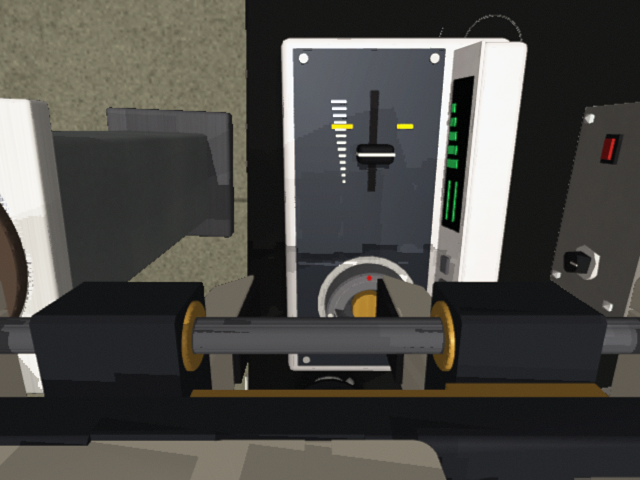

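The wrist view shows the cap's white line at (376,154) and the yellow marks at (342,126) and (405,126). The port is partly hidden behind a finger at (368,300).

```bash
python3 - <<'E'
from h import *
p,w=world('wrist')
hsv=cv2.cvtColor(p,cv2.COLOR_BGR2HSV)
y=((abs(hsv[...,0].astype(int)-30)<6)&(hsv[...,1]>180)&(hsv[...,2]>120)); 
for a,b in((325,360),(390,420)):
    v,u=np.nonzero(y[115:138,a:b]); print('yel',u.mean()+a,v.mean()+115,atz('wrist',u.mean()+a,v.mean()+115,.07))
wh=(p.min(2)>170); v,u=np.nonzero(wh[148:160,355:398]); print('line',u.mean()+355,v.mean()+148,atz('wrist',u.mean()+355,v.mean()+148,.094), w[154,370:382,2].mean())
# yaw from screws at deck z=.07 & deck
for b in((303,58),(434,58),(306,360)): print(b,atz('wrist',*b,.07))
# collar circle via depth in both cameras
for n,z0 in(('top',None),('wrist',None)):
    p2,W=world(n); P=W.reshape(-1,3); q=P[(abs(P[:,2]-.094)<.004)&(np.hypot(P[:,0]-.467,P[:,1])<.045)]
    A=np.c_[2*q[:,:2],np.ones(len(q))]
    r=np.hypot(q[:,0]-.467,q[:,1]); o=q
    print(n,len(q),q.mean(0),q[:,:2].min(0),q[:,:2].max(0),(q[:,:2].min(0)+q[:,:2].max(0))/2)
E
```

```text
yel 342.0833333333333 125.92857142857143 [0.43777863 0.14565459 0.07      ]
yel 404.40506329113924 126.0253164556962 [0.48562292 0.1475532  0.07      ]
line 376.68 154.45333333333332 [0.46253747 0.12659098 0.094     ] 0.0945856271337503
(303, 58) [0.40625738 0.19254554 0.07      ]
(434, 58) [0.50261327 0.19648707 0.07      ]
(306, 360) [ 0.41686138 -0.05917608  0.07      ]
top 279 [0.46653055 0.00138651 0.09414411] [ 0.43225096 -0.0341536 ] [0.50078524 0.03628759] [0.4665181  0.00106699]
wrist 1132 [0.45100996 0.02097631 0.09402651] [ 0.43160389 -0.00377516] [0.48548682 0.03611699] [0.45854536 0.01617091]
```

>>> send_rows(motion="0.45 0.041 0.054 -0.037 0 0 0;0.45 0 0 -0.05 0 0 0;0.45 0 0 -0.04 0 0 0;0.45 0 0 -0.02 0 0 0;0.45 0 0 0 0 0 0", force=12)

```text
clock: 2.52
position: [0.4541, 0.115, 0.1511]
ee_rot: [-2.177, -2.263, 0.005]
force: [0.7, 0.4, 0.7]
width: 0.548
gripper_force: 0.0
```

>>> send_rows(motion="0.8 0 0 0 0 0 0;0.9 0 0 0 0 0 0;0.9 0 0 0 0 0 0;0.9 0 0 0 0 0 0")

```text
clock: 3.02
position: [0.4604, 0.1171, 0.1544]
ee_rot: [2.174, 2.26, 0.016]
force: [18.1, -0.3, -10.2]
width: 0.276
gripper_force: 12.0
```

>>> send_rows(motion="0.45 0 0 0 0 0 0;0.45 0 0 0 0 0 0;0.45 0 0 0 0 0 0")

```text
clock: 3.4
position: [0.4547, 0.1168, 0.1527]
ee_rot: [2.175, 2.267, 0.0]
force: [-0.5, 0.2, -0.5]
width: 0.53
gripper_force: 0.0
```

```bash
python3 - <<'E'
from h import *
s=arm.observe()
print(s['position'],s['ee_rot'],s['force'],s['joints'].round(3),s['width'])
p,d,m=grab('wrist'); cv2.imwrite('pics/w2.png',p)
E
```

```text
[0.45471079 0.11675396 0.1526809 ] [2.17487618e+00 2.26659284e+00 1.99162248e-05] [-0.47258776  0.20762063 -0.46884378] [ 0.072  0.429 -0.56   2.068  0.337  0.733 -0.66 ] 0.5295887097724147
```

View pics/w2.png

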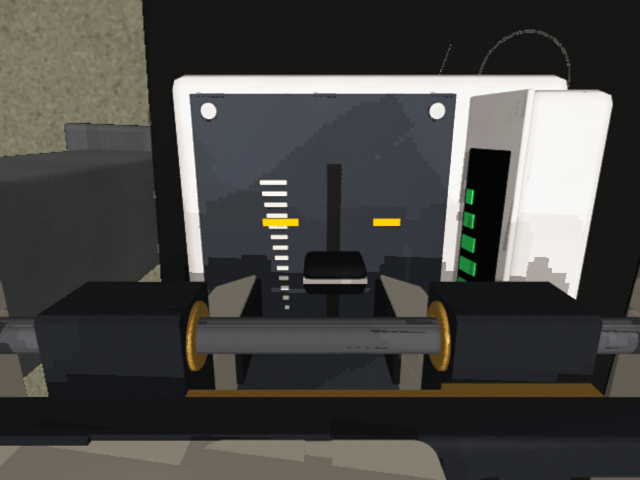

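The cap, with its line at (335,281), is still ahead of the fingers, because the first row was clipped. I'll correct the position and grip.

>>> send_rows(motion="0.45 0.008 0.01 0 0 0 0;0.45 0 0 -0.008 0 0 0;0.45 0 0 0 0 0 0;0.45 0 0 0 0 0 0")

```text
clock: 3.95
position: [0.4626, 0.1267, 0.144]
ee_rot: [-2.175, -2.267, 0.001]
force: [0.3, -0.1, 0.3]
width: 0.549
gripper_force: 0.0
```

>>> send_rows(motion="0.8 0 0 0 0 0 0;0.9 0 0 0 0 0 0;0.9 0 0 0 0 0 0;0.9 0 0 0 0 0 0")

```text
clock: 4.45
position: [0.4616, 0.1267, 0.1442]
ee_rot: [-2.174, -2.266, 0.003]
force: [-5.6, -0.2, 4.3]
width: 0.278
gripper_force: 12.0
```

>>> send_rows(motion="0.9 0 0.005 0 0 0 0;0.9 0 0.005 0 0 0 0;0.9 0 0.005 0 0 0 0;0.9 -0.001 0.005 0 0 0 0;0.9 0 0 0 0 0 0")

```text
clock: 5.08
position: [0.4607, 0.1471, 0.1442]
ee_rot: [-2.173, -2.267, 0.002]
force: [-7.0, 1.4, 5.5]
width: 0.284
gripper_force: 12.0
```

```bash
python3 - <<'E'
from h import *
s=arm.observe()
print(s['position'],s['ee_rot'],s['force'],s['width'])
p,d,m=grab('wrist')
hsv=cv2.cvtColor(p,cv2.COLOR_BGR2HSV)
y=((abs(hsv[...,0].astype(int)-25)<9)&(hsv[...,1]>180)&(hsv[...,2]>120)); y[290:]=0
n,l,st,c=cv2.connectedComponentsWithStats(y.astype(np.uint8))
for i in range(1,n):
    if st[i,4]>30: print('yel',c[i],st[i],atz('wrist',*c[i],.07))
wh=(p.min(2)>150); wh[:, :290]=0; wh[:,390:]=0; wh[:150]=0;wh[320:]=0
n,l,st,c=cv2.connectedComponentsWithStats(wh.astype(np.uint8))
for i in range(1,n):
    if st[i,4]>30: print('line',c[i],st[i],atz('wrist',*c[i],.094))
E
```

```text
[0.46071587 0.14713147 0.14420577] [-2.17339566 -2.26706909  0.00242073] [-7.01537387  1.4351603   5.4545908 ] 0.28392967214866927
line [339.89824188 158.88971763] [ 290  150  100   19 1877] [0.46706839 0.20696252 0.094     ]
line [319.5 311.5] [290 310  60   4 240] [0.46238834 0.14715432 0.094     ]
```

>>> send_rows(motion="0.45 0 0 0 0 0 0;0.45 0 0 0 0 0 0;0.4 0 0 0.03 0 0 0;0.4 0 0 0.04 0 0 0;0.4 0 0 0.04 0 0 0")

```text
clock: 5.75
position: [0.4621, 0.1467, 0.2555]
ee_rot: [-2.175, -2.267, -0.0]
force: [0.5, -0.0, -0.1]
width: 0.597
gripper_force: 0.0
```

>>> send_rows(motion="0.3 0 -0.04 0.04 0 0 0;0.2 0 -0.05 0 0 0 0;0.2 0 -0.05 0 0 0 0;0.2 0 -0.04 0 0 0 0;0.2 0 0 0 0 0 0")

```text
clock: 6.38
position: [0.4619, -0.0369, 0.2942]
ee_rot: [2.181, 2.259, -0.001]
force: [0.1, 0.8, -0.4]
width: 0.798
gripper_force: 0.0
```

```bash
python3 - <<'E'
from h import *
s=arm.observe(); print(s['position'],s['ee_rot'],s['width'])
p,d,m=grab('wrist'); cv2.imwrite('pics/w3.png',p)
p,w=world('wrist')
hsv=cv2.cvtColor(p,cv2.COLOR_BGR2HSV)
y=((abs(hsv[...,0].astype(int)-25)<9)&(hsv[...,1]>180)&(hsv[...,2]>120)); y[290:]=0
n,l,st,c=cv2.connectedComponentsWithStats(y.astype(np.uint8))
for i in range(1,n):
    if st[i,4]>15: print('yel',c[i],st[i],atz('wrist',*c[i],.07),atz('wrist',*c[i],.084))
q=w.reshape(-1,3); col=p.reshape(-1,3)
t=(q[:,2]>.088)&(q[:,2]<.099)&(abs(q[:,0]-.462)<.02)&(abs(q[:,1]-.147)<.02)
print('cap',t.sum(),np.median(q[t],0),q[t].min(0),q[t].max(0)); k=t&(col.min(1)>120); print('line',k.sum(),q[k].mean(0))
t=(abs(q[:,2]-.094)<.003)&(np.hypot(q[:,0]-.4665,q[:,1]-.001)<.045)
print('collar',t.sum(),q[t].mean(0),q[t].min(0),q[t].max(0))
E
```

```text
[ 0.4619062  -0.03685033  0.29419473] [ 2.18138913e+00  2.25937852e+00 -1.37051919e-03] 0.7982295859316924
yel [323.61111111 190.33333333] [317 188  15   5  18] [ 0.46683721 -0.0145041   0.07      ] [ 0.46656236 -0.01241753  0.084     ]
  return _methods._mean(a, axis=axis, dtype=dtype,
  ret = um.true_divide(
Traceback (most recent call last):
ValueError: zero-size array to reduction operation minimum which has no identity
```

View pics/w3.png

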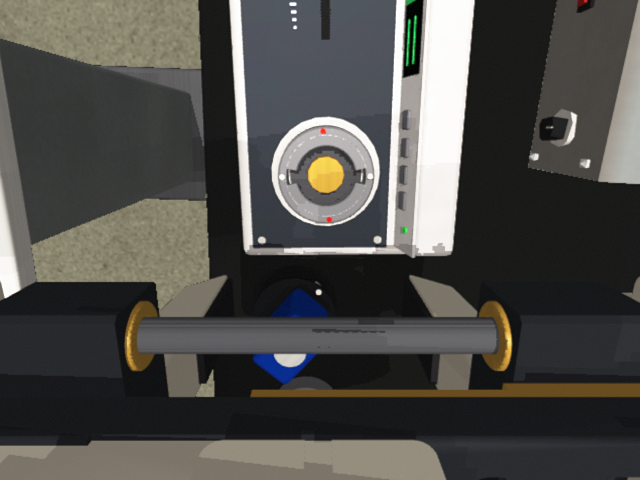

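The port is fully visible: pad at (326,174), red dots at (323,131) and (329,219), slots left and right with white dots at (283,177) and (370,177). The cap is out of this view, so I'll check it with the top camera.

```bash
python3 - <<'E'
from h import *
p,w=world('wrist')
q=w.reshape(-1,3)
t=(abs(q[:,2]-.094)<.004)&(np.hypot(q[:,0]-.4665,q[:,1]-.001)<.05)
Q=q[t]; print('collar',t.sum(),Q.mean(0),Q.min(0),Q.max(0),(Q.min(0)+Q.max(0))/2,cv2.minEnclosingCircle((Q[:,:2]*1000).astype(np.float32)))
for b in((323.5,131),(329,219),(283,177),(370,177)): print(b,atz('wrist',*b,.094))
p,d,m=grab('top'); p,w=world('top')
cv2.imwrite('pics/t2.png',cv2.resize(p[215:285,215:335],None,fx=6,fy=6,interpolation=cv2.INTER_CUBIC))
q=w.reshape(-1,3);col=p.reshape(-1,3)
t=(q[:,2]>.088)&(q[:,2]<.099)&(abs(q[:,0]-.462)<.02)&(abs(q[:,1]-.147)<.03)
print('cap',t.sum(),q[t].mean(0),q[t].min(0),q[t].max(0)); k=t&(col.min(1)>90); print('line',k.sum(),q[k].mean(0))
E
```

```text
collar 4417 [0.46722988 0.00081614 0.09438511] [ 0.43137973 -0.03664401  0.09006754] [0.50297497 0.03546877 0.09685886] [ 0.46717735 -0.00058762  0.0934632 ] ((467.2389831542969, -0.5844349265098572), 36.15385055541992)
(323.5, 131) [0.46460367 0.03180748 0.094     ]
(329, 219) [ 0.47132766 -0.0326751   0.094     ]
(283, 177) [ 0.43594351 -0.00209532  0.094     ]
(370, 177) [5.00277460e-01 1.89123759e-04 9.40000000e-02]
cap 45 [0.46093339 0.14825184 0.09341023] [0.44948837 0.14256238 0.08844094] [0.47278571 0.15451641 0.09876585]
line 18 [0.46085035 0.1494996  0.09422898]
```

View pics/t2.png

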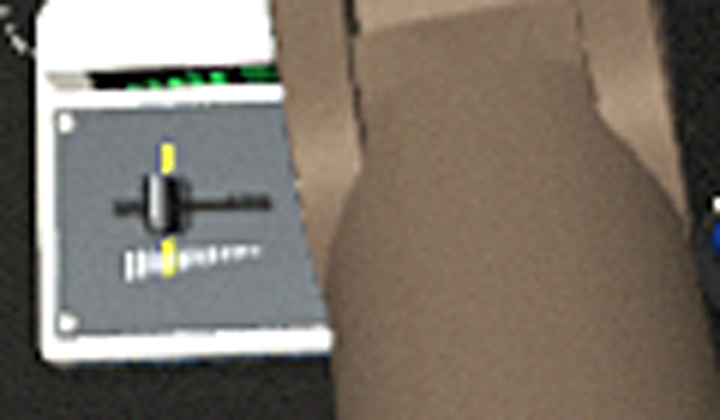

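The line at (160,200) looks level with the yellow marks at (168,158) and (168,255), once about 8 px of height parallax is allowed for, so the cap is set. Next I'll view the source.

>>> send_rows(motion="0.1 0 -0.045 0 0 0 -2;0.1 0 -0.055 0 0 0 -2;0.1 0 -0.055 0 0 0 -2;0.1 0 -0.055 0 0 0 -2;0.1 0 -0.045 0 0 0 -2")

```text
clock: 7.1
position: [0.4626, -0.2889, 0.2944]
ee_rot: [2.364, 2.069, 0.001]
force: [0.5, 0.0, 0.3]
width: 0.898
gripper_force: 0.0
```

>>> send_rows(motion="0.1 -0.005 -0.02 0 0 0 0;0.1 0 0 0 0 0 0;0.1 0 0 0 0 0 0")

```text
clock: 7.48
position: [0.4578, -0.306, 0.2943]
ee_rot: [-2.361, -2.072, -0.002]
force: [0.2, 0.4, -0.7]
width: 0.901
gripper_force: 0.0
```

```bash
python3 - <<'E'
from h import *
s=arm.observe(); print(s['position'],s['ee_rot'],s['width'])
p,d,m=grab('wrist'); cv2.imwrite('pics/w4.png',p)
p,w=world('wrist'); q=w.reshape(-1,3)
hsv=cv2.cvtColor(p,cv2.COLOR_BGR2HSV).reshape(-1,3)
t=(q[:,2]>.066)&(q[:,2]<.083)&(np.hypot(q[:,0]-.457,q[:,1]+.2685)<.035)
Q=q[t]; print('top',t.sum(),Q.mean(0),cv2.minAreaRect((Q[:,:2]*1000).astype(np.float32)))
t=(abs(q[:,2]-.022)<.004)&(np.hypot(q[:,0]-.457,q[:,1]+.2685)<.045)
Q=q[t]; print('cup',t.sum(),cv2.minEnclosingCircle((Q[:,:2]*1000).astype(np.float32)))
E
```

```text
[ 0.45784004 -0.30603854  0.29433092] [-2.36129840e+00 -2.07161784e+00 -1.50353138e-03] 0.9013120958393587
top 2061 [ 0.4574431  -0.2704517   0.07523189] ((457.1624755859375, -270.7066650390625), (29.666215896606445, 43.79232406616211), 82.52837371826172)
cup 1147 ((456.9773864746094, -271.33087158203125), 36.133941650390625)
```

View pics/w4.png

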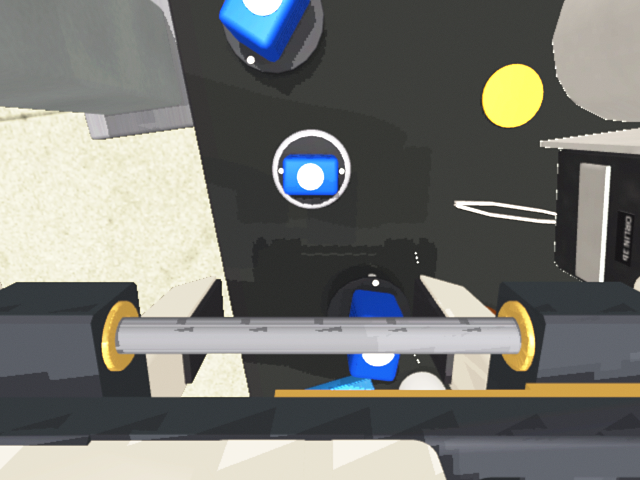

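The source is seen at (310,176), its long axis aligned with the fingers, in its ringed cup. I'll descend and grip.

>>> send_rows(motion="0.1 0 0.035 0 0 0 0;0.1 0 0 -0.04 0 0 0;0.1 0 0 -0.04 0 0 0;0.1 0 0 -0.04 0 0 0;0.1 0 0 -0.03 0 0 0")

```text
clock: 8.15
position: [0.4571, -0.2713, 0.1431]
ee_rot: [-2.361, -2.071, -0.001]
force: [-0.5, -0.2, -0.6]
width: 0.898
gripper_force: 0.0
```

>>> send_rows(motion="0.1 0 0 -0.025 0 0 0;0.1 0 0 -0.011 0 0 0;0.1 0 0 0 0 0 0;0.1 0 0 0 0 0 0")

```text
clock: 8.65
position: [0.4576, -0.2731, 0.1093]
ee_rot: [2.363, 2.068, 0.001]
force: [0.6, -0.1, -0.2]
width: 0.902
gripper_force: 0.0
```

>>> send_rows(motion="0.1 0 0.002 -0.001 0 0 0;0.1 0 0 0 0 0 0;0.4 0 0 0 0 0 0;0.6 0 0 0 0 0 0;0.7 0 0 0 0 0 0", force=10)

```text
clock: 9.28
position: [0.4569, -0.2712, 0.1073]
ee_rot: [-2.364, -2.069, 0.0]
force: [-0.2, -0.2, -0.2]
width: 0.622
gripper_force: 0.0
```

>>> send_rows(motion="0.8 0 0 0 0 0 0;0.8 0 0 0 0 0 0;0.8 0 0 0 0 0 0;0.8 0 0 0 0 0 0", force=50)

```text
clock: 9.78
position: [0.4568, -0.2711, 0.1073]
ee_rot: [-2.364, -2.069, 0.0]
force: [-0.4, -0.1, 0.1]
width: 0.476
gripper_force: 50.0
```

```bash
python3 - <<'E'
from h import *
s=arm.observe(); print(s['position'],s['ee_rot'],s['force'],s['width'],s['gripper_force'])
E
```

```text
[ 0.45682907 -0.27114632  0.1072606 ] [-2.36435683e+00 -2.06856868e+00  8.17790447e-05] [-0.35266665 -0.1227147   0.13416117] 0.4756971858477521 49.965341091156006
```

>>> send_rows(motion="0.8 0 0 0.015 0 0 0;0.8 0 0 0.03 0 0 0;0.8 0 0 0.04 0 0 0;0.8 0 0 0.04 0 0 0;0.8 0 0 0.015 0 0 0")

```text
clock: 10.4
position: [0.4577, -0.2713, 0.2504]
ee_rot: [2.361, 2.066, 0.002]
force: [0.5, -0.8, -2.1]
width: 0.476
gripper_force: 50.0
```

>>> send_rows(motion="0.8 0.001 0.03 0 0 0 1;0.8 0.002 0.045 0 0 0 2;0.8 0.002 0.05 0 0 0 2;0.8 0.002 0.05 0 0 0 2;0.8 0.002 0.045 0 0 0 2")

```text
clock: 11.02
position: [0.4647, -0.0484, 0.2465]
ee_rot: [-2.19, -2.25, 0.001]
force: [0.3, 0.6, -2.1]
width: 0.481
gripper_force: 50.0
```

>>> send_rows(motion="0.8 0.002 0.035 0 0 0 1;0.8 0 0.016 0 0 0 0;0.8 0 0 0 0 0 0;0.8 0 0 0 0 0 0")

```text
clock: 11.52
position: [0.4677, -0.0016, 0.247]
ee_rot: [-2.177, -2.265, 0.002]
force: [0.3, 0.2, -2.8]
width: 0.477
gripper_force: 50.0
```

```bash
python3 - <<'E'
from h import *
s=arm.observe(); r=s['ee_rot'];print(s['position'],r,s['force'],s['width'],s['gripper_force'],'yaw',2*np.degrees(np.arctan2(r[1],r[0]))%360-90,s['joints'])
p,d,m=grab('scene'); cv2.imwrite('pics/s2.png',cv2.resize(p[200:400,200:420],None,fx=3,fy=3)[:600,:800])
E
```

```text
[ 0.46768012 -0.00161326  0.24695663] [-2.17709818e+00 -2.26489390e+00  1.65819893e-03] [ 0.32052164  0.24668919 -2.81705461] 0.4766367314547945 49.963536858558655 yaw 2.264600945317113 [ 0.33460752  0.28298348 -0.54147879  1.96809608  0.18017784  0.93796321
 -0.25703819]
```

View pics/s2.png

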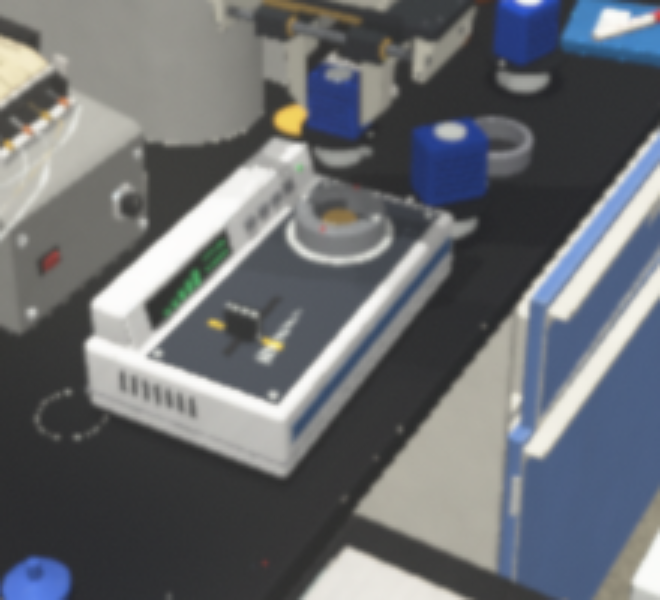

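The source is held upright above the port, the cup is empty and the cap is at the mark. I'll descend to just above the mouth and then insert.

>>> send_rows(motion="0.8 0 0.001 -0.015 0 0 0;0.8 0 0 -0.02 0 0 0;0.8 0 0 -0.008 0 0 0;0.8 0 0 0 0 0 0;0.8 0 0 0 0 0 0")

```text
clock: 12.2
position: [0.4682, 0.0008, 0.2047]
ee_rot: [2.175, 2.266, 0.001]
force: [0.1, -0.8, -1.9]
width: 0.477
gripper_force: 50.0
```

>>> send_rows(motion="0.8 0 0 -0.003 0 0 0;0.8 0 0 -0.003 0 0 0;0.8 0 0 -0.003 0 0 0;0.8 0 0 0 0 0 0")

```text
clock: 12.7
position: [0.4677, 0.0008, 0.1951]
ee_rot: [-2.175, -2.267, 0.001]
force: [-0.2, -0.8, -1.8]
width: 0.478
gripper_force: 50.0
```

>>> send_rows(motion="0.8 0 -0.0015 0 0 0 0;0.8 0 0 -0.002 0 0 0;0.8 0 0 -0.002 0 0 0;0.8 0 0 -0.002 0 0 0;0.8 0 0 0 0 0 0")

```text
clock: 13.32
position: [0.4678, -0.0007, 0.1891]
ee_rot: [-2.175, -2.267, 0.0]
force: [-0.8, -0.6, -2.1]
width: 0.479
gripper_force: 50.0
```

>>> send_rows(motion="0.8 0 0 -0.002 0 0 0;0.8 0 0 -0.002 0 0 0;0.8 0 0 0 0 0 0")

```text
clock: 13.7
position: [0.468, -0.0006, 0.1853]
ee_rot: [2.175, 2.267, 0.0]
force: [-0.8, -0.0, 2.6]
width: 0.479
gripper_force: 50.0
```

>>> send_rows(motion="0.8 0 0 -0.002 0 0 0;0.8 0 0 -0.002 0 0 0;0.8 0 0 -0.002 0 0 0;0.8 0 0 -0.002 0 0 0;0.8 0 0 0 0 0 0")

```text
clock: 14.32
position: [0.468, -0.0006, 0.1773]
ee_rot: [2.175, 2.267, 0.0]
force: [-1.0, 0.3, 4.9]
width: 0.476
gripper_force: 50.0
```

>>> send_rows(motion="0.8 0 0 -0.0015 0 0 0;0.8 0 0 0 0 0 0;0.8 0 0 0 0 0 0", force=60)

```text
clock: 14.7
position: [0.468, -0.0006, 0.1762]
ee_rot: [2.175, 2.266, 0.0]
force: [-4.1, -0.4, 10.5]
width: 0.475
gripper_force: 60.0
```

>>> send_rows(motion="0.8 0 0 0 0 0 -5;0.8 0 0 0 0 0 -5;0.8 0 0 0 0 0 -5;0.8 0 0 0 0 0 -5;0.8 0 0 0 0 0 0")

```text
clock: 15.32
position: [0.468, -0.0005, 0.1762]
ee_rot: [2.536, 1.854, 0.0]
force: [-3.0, 0.4, 10.6]
width: 0.475
gripper_force: 60.0
```

```bash
cat > st.py <<'E'
from h import *
s=arm.observe(); r=s['ee_rot'];print(s['position'],r,s['force'],s['ft_torque'],s['width'],s['gripper_force'],'yaw',2*np.degrees(np.arctan2(r[1],r[0]))%360-90,s['joints'].round(2))
E
python3 st.py
```

```text
[ 0.46795541 -0.00052973  0.17624644] [2.53572747e+00 1.85351606e+00 1.82641784e-04] [-3.01669244  0.37941367 10.63115702] [-0.06538943  0.60839355  0.12379498] 0.47494633648612766 59.97997462749481 yaw -17.669359053290577 [ 0.23  0.36 -0.42  2.06  0.22  0.76 -0.64]
```

>>> send_rows(motion="0.8 0 0 0 0 0 -6;0.8 0 0 0 0 0 -6;0.8 0 0 0 0 0 -6;0.8 0 0 0 0 0 -6;0.8 0 0 0 0 0 -6")

```text
clock: 15.95
position: [0.4674, -0.0007, 0.1763]
ee_rot: [2.93, 1.132, -0.001]
force: [-6.6, -1.0, 13.9]
width: 0.474
gripper_force: 60.0
```

>>> send_rows(motion="0.8 0 0 0 0 0 -6;0.8 0 0 0 0 0 -6;0.8 0 0 0 0 0 -6;0.8 0 0 0 0 0 -6;0.8 0 0 0 0 0 -5")

```text
clock: 16.58
position: [0.4669, -0.0007, 0.1763]
ee_rot: [3.12, 0.363, -0.003]
force: [-8.4, -0.1, 17.5]
width: 0.476
gripper_force: 60.0
```

>>> send_rows(motion="0.8 0 0 0 0 0 -3;0.8 0 0 0 0 0 -2;0.8 0 0 0 0 0 0;0.8 0 0 0 0 0 0")

```text
clock: 17.08
position: [0.4668, -0.0007, 0.1762]
ee_rot: [3.133, 0.231, -0.003]
force: [-8.4, -0.6, 18.2]
width: 0.471
gripper_force: 60.0
```

```bash
python3 st.py; python3 - <<'E'
from h import *
p,d,m=grab('scene'); cv2.imwrite('pics/s3.png',cv2.resize(p[200:360,220:400],None,fx=3.7,fy=3.7)[:600,:800])
E
```

```text
[ 0.46675087 -0.00067717  0.1762428 ] [ 3.13252208  0.23066549 -0.00325571] [-8.36855765 -0.57613822 18.20429452] [-0.21368245  1.95684682  0.3305251 ] 0.47085770702198515 59.9889600276947 yaw -81.57717046830216 [ 0.02  0.34 -0.16  2.07  0.08  0.74 -1.62]
```

View pics/s3.png

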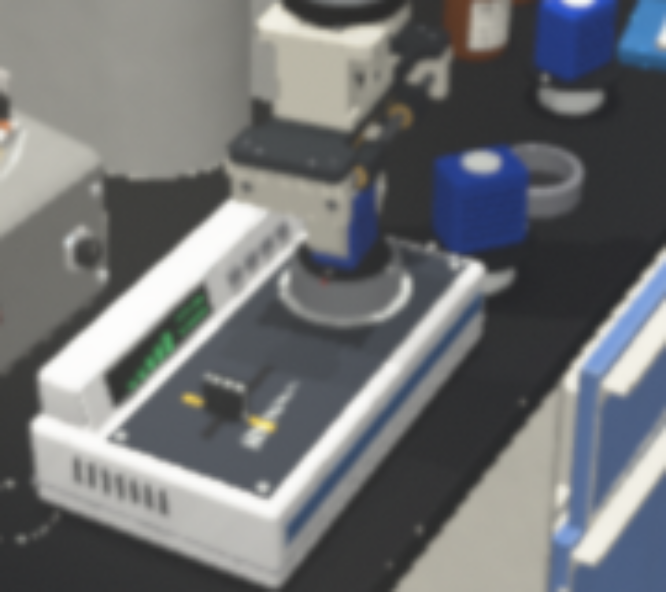

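The source is seated, the gripper has turned 84° and the torque of about 0.33 N m matches the spring near its stop. The cap is still at the mark. I'll hand in.

```bash
python3 -c "
from cell import arm
print(arm.sign_off())"
```

```text
the job is handed in; nothing more can be done
None
```

The job is handed in: the attenuator cap is at the yellow mark, and the reference source is seated in the port, turned about 84° clockwise, and still gripped at 60 N. The sign-off returned no verdict, so I haven't seen whether it passed.

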